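Unlock the padlock on the hasp with the big key

TASK

Take the big T-shaped key out of its wooden stand and unlock the brass padlock with it: press the key lightly into the keyway and turn it to and fro until it drops fully home, then turn it clockwise as far as it goes so that the locking bar is drawn out of the staple. Leave the key standing in the lock and let go, and leave the other things in the drawer where they lie.

Things in the scene. Friction and masses are not known exactly. Their poses are not given: they have to be found in the camera images.
- key_bow (a point): Centre of the upright key's flat bow (grip): red plate in a brass rim, 60 mm wide (x), 12 thick (y), 40 tall (z, up). Loose, 140 g, 84 mm tall in all: from below, a steel blade 24 (x) by 8 (y) by 24 mm tall, a collar 40 wide and 6 thick, a stem 18 wide and 14 tall, the bow. Blade and bow are in one plane. Starts upright, hanging by its collar in the stand's hole.
- key: The key; origin at the centre of its blade's lower end, on its axis, 64 mm below key_bow; z up, x along the bow's and blade's width. It fits the lock either way round (half-turn symmetric).
- stand: Dark wooden block 80 x 80 x 40 mm, fixed, with a round hole 30 mm wide and 32 mm deep in the middle of its top; the key starts in it. Origin: centre of its underside, z up.
- lock: Squat brass padlock, fixed, keyway up: block 90 (x) by 80 (y) by 44 mm tall, with two ears on its +x side (out to x = 82 mm) that form a jaw with a rusted staple loop (40 mm tall) in it. Origin: centre of the block's underside, on the keyway's axis; z up.
- keyway (a point): Centre of the keyway's mouth in the lock's top face, axes as the lock: a round well 28 mm wide (3 mm chamfer), 10 deep, which takes the blade at any angle. On its floor is the steel barrel with a slot 28 x 12 mm (2.5 mm chamfer). Over the slot the blade drops 14 mm more, until the collar lies on the lock's face; the key's origin is then 24 mm below this point.
- barrel (a joint): Turn of the barrel, rad: 0 locked (start), grows clockwise seen from above, stops at 1.4; cannot go below 0. At 0 its slot's long side is anywhere within 0.5 rad either way of the lock's x axis (not read out: feel or look). Friction 0.1 N m, stays where left. A blade rubbing clockwise at over 10 N may drag it: search with 5 to 8 N, best turning anticlockwise.
- bar: Round steel locking bar, 14 mm thick, along the lock's y through jaw and staple (at x = 63 mm of the lock). The barrel drives it 32 mm per rad along the lock's +y, up to 45 mm, so that it sticks out of the +y ear when unlocked. Origin: the lock's origin when locked. Moved with the key, never pushed by the robot.
- hinge_a: Zinc butt hinge lying open, 76 x 60 x 10 mm, loose; leave alone. Origin: centre of its underside.
- hinge_b: A second zinc butt hinge, 76 x 60 x 10 mm, loose; leave alone. Origin: centre of its underside.
- latch: Black iron thumb latch, 200 mm long (x), 48 mm wide, 38 mm tall, loose; leave alone. Origin: centre of its underside.
- strap: Rusted hasp strap, 165 mm long (x), 50 mm wide, 10 mm tall, loose; leave alone. Origin: on its underside, 22 mm from its middle.
- canister: Clear glass canister of spare brass keys with a dented tin lid, 88 mm across, 103 mm tall, loose; leave alone. Origin: centre of its underside.
- screwdriver: Screwdriver, 190 mm long, lying, loose; leave alone. Its origin lies under it.

How it is judged:
By the outcome, as a careful person would: the job done as asked, in the order asked, and still so for the second after the job is handed in, with the robot touching nothing.
It also fails if it takes over 54 s, if anything falls off the work surface, if the arm or the gripper's body presses on something with over 40 N, if the wrist force passes 120 N, or if a joint passes its speed limit or range.

ROBOT

A 7-joint arm with a two-finger parallel gripper is mounted at the origin on the work surface. World frame = base frame: x ahead of the robot, y to its left, z up, the work surface at z = 0. Lengths are in m, angles in rad, forces in N, time in s.
With the tool pointing down it reaches from about 0.4 to 0.925 m from the base axis. Payload 4.1 kg.
Tool frame: the origin (TCP) lies midway between the tips of the shut fingers; the grasp point (between the pads) lies 19 mm behind it (bot.tcp_to_grasp is the distance from the TCP to the grasp point, in m); z points along the fingers, y is the direction in which the jaws open and shut (so a half turn about z gives the same grasp; the last joint's range is limited). The gripper opens to 85 mm and grips with 20 to 120 N. Pads are 22 mm wide; open, the fingers measure 114 mm over their backs; the gripper's body (76 mm by 85 mm) begins 54 mm behind the grasp point. The pads swing forward as they close: fully open they stand 13 mm farther back than shut.
Start: joints at [1.132, 0.398, 0.045, 1.537, -0.019, 1.207, -0.051], TCP at [0.217, -0.613, 0.231] pointing down, gripper open.
Joint ranges: [-2.82, 2.82], [-0.49, 2.23], [-1.37, 1.46], [0, 2.46], [-1.36, 4.5], [0.23, 2], [-2.94, 2.94]. Speed limits (rad/s): [2.57, 2.57, 3.14, 3.14, 3.14, 3.14, 3.14].

INTERFACE

Orientations are given as a 3x3 rotation matrix whose columns are the frame's x, y, z axes.
In Python, from cell import bot gives the robot as it stands. The module is installed in compiled form; this text tells all that it offers.
- The arm moves only by the tool jog_arm, never from a script. Its argument "steps" is a list that holds one entry, the list of rows, each a list of 6 numbers: the shift along the tool's x, y, z each as a share of 50 mm, from -1 to 1, then the turn, a rotation vector about the tool's x, y, z each as a share of 8 degrees, from -1 to 1. In form: [[[x, y, z, wx, wy, wz], ...]]. A call has 1 to 12 rows; each row shifts and turns the commanded pose from where the row before left it, along the tool's axes as they then stand; what a row does not reach is not made up. A row lasts 1/8 s, in which the tool goes at most 62.5 mm and 10.7 degrees, less where a joint would pass 70% of its speed; a pose out of reach is approached as far as the arm can. A call with a number of a shift or a turn outside -1 to 1 is refused whole. A call with a gripper value outside its range is refused whole. "grip" is the closure, from 0 (fully open) to 1 (shut), set as the call begins (left out, the last holds). The fingers move at their own pace and stop on an object; "newtons" is the grip in N (left out, the last holds). Time passes only in rows, so rows that do not move let the fingers close. It gives the time, the measured TCP pose, the force and the opening at its end, in the units of the state.
- bot.read_state(): the state, without advancing time (a new reading comes with each control period).
- bot.read_camera(name): name is "side" or "top"; returns a dict with "pixels" (400x640x3 uint8, red, green, blue), "mtx" (3x3 intrinsics, pixels), "k1" (the pictures are not rectified: a ray, as slopes to the right and down, at radius r is drawn at 1 + k1 r^2 times it, then the intrinsics apply), "R" (3x3) and "t" (3): a world point X has camera coordinates R X + t. Camera axes: x right, y down, z forward; pixel columns grow to the right and rows downward; lengths in m; the calibration is good to about 2 mm. A picture is of the moment at which its call begins. There is no depth.
- bot.job_done(): hands the job in, once; it reports no verdict.
The state is a dict: "time_s": time; "qpos": joint angles; "qvel": joint speeds; "joint_torque": joint torques, N m; "ee_pos": TCP position; "tool_rot": TCP orientation; "force": force on the tool from outside, world axes, zero at the start; "ft_torque": the same for the moment, N m; "finger_gap": finger opening in m.
Only numpy, scipy, OpenCV 4.12 (cv2) and the standard library are available. Lean on these libraries where they do the work, as an engineer would, in place of code of your own. Each camera call takes 0.05 s, during which the arm holds its last target.

## Working session

There is one attempt and no reset: what is moved stays moved. The work goes in short steps, Python scripts to look and compute and a tool call to move; the robot and the scene stay as the last step left them, time stands still between calls to the robot, and variables do not carry over. Pictures are saved under pics/ and viewed, and the job is handed in when it is done.

Besides the shell and the picture viewer there is one more tool, called after "Call:" by a JSON object that holds its "name" and its "arguments", one argument or row to a line. jog_arm: Moves the arm, as the interface text tells. Shift numbers are shares of 50 mm and turn numbers shares of 8 degrees, none past 1 either way. Its arguments: {"type":"object","properties":{"steps":{"type":"array"},"grip":{"type":"number"},"newtons":{"type":"number"}},"required":["steps"]}

```bash
mkdir -p pics
cat > h.py <<'E'
import numpy as np, cv2
from cell import bot
def snap(name,tag):
    c=bot.read_camera(name); np.savez(f'pics/{tag}.npz',**{k:np.array(v) for k,v in c.items()})
    cv2.imwrite(f'pics/{tag}.png',c['pixels'][:,:,::-1]); return c
def load(tag): return dict(np.load(f'pics/{tag}.npz'))
def ray(c,u,v):
    K=c['mtx'];k=float(c['k1'])
    xd=np.array([(u-K[0,2])/K[0,0],(v-K[1,2])/K[1,1]]);x=xd.copy()
    for _ in range(30): x=xd/(1+k*(x@x))
    R=c['R'];o=-R.T@c['t'];d=R.T@np.array([x[0],x[1],1.]);return o,d/np.linalg.norm(d)
def atz(c,u,v,z):
    o,d=ray(c,u,v);return o+d*(z-o[2])/d[2]
def proj(c,X):
    p=c['R']@np.asarray(X,float)+c['t'];x=p[:2]/p[2];x=x*(1+float(c['k1'])*(x@x))
    return np.array([c['mtx'][0,0]*x[0]+c['mtx'][0,2],c['mtx'][1,1]*x[1]+c['mtx'][1,2]])
def tri(c1,p1,c2,p2):
    o1,d1=ray(c1,*p1);o2,d2=ray(c2,*p2)
    A=np.stack([d1,-d2],1);s=np.linalg.lstsq(A,o2-o1,rcond=None)[0]
    a=o1+d1*s[0];b=o2+d2*s[1];return (a+b)/2,np.linalg.norm(a-b)
E
python3 - <<'E'
from h import *
np.set_printoptions(precision=4,suppress=True)
for n in('top','side'):
    c=snap(n,n+'0');print(n,c['mtx'],c['k1'],-c['R'].T@c['t'],c['R'])
print(bot.read_state(),bot.tcp_to_grasp)
E
```

```text
top [[495.4528   0.     329.9355]
 [  0.     495.4528 196.4475]
 [  0.       0.       1.    ]] 0.019227532673350884 [0.3547 0.0039 1.4996] [[-0.0083 -1.     -0.0017]
 [-0.9781  0.0085 -0.208 ]
 [ 0.208  -0.0001 -0.9781]]
side [[369.6172   0.     321.2479]
 [  0.     369.6172 196.3385]
 [  0.       0.       1.    ]] -0.06794054840696631 [ 0.5627 -0.6902  0.8   ] [[ 0.9915 -0.1301 -0.    ]
 [-0.0934 -0.7121 -0.6958]
 [ 0.0905  0.6899 -0.7182]]
{'time_s': 0.1, 'qpos': array([ 1.132 ,  0.3991,  0.045 ,  1.5377, -0.0187,  1.2069, -0.0507]), 'qvel': array([-0.0016, -0.0015,  0.0009, -0.0035,  0.0009, -0.0011, -0.0002]), 'joint_torque': array([  0.0032, -47.6263,   1.3696, -25.4951,   0.0118,   0.0051,
         0.    ]), 'ee_pos': array([ 0.2165, -0.6123,  0.2304]), 'tool_rot': array([[ 0.9428,  0.3334, -0.0007],
       [ 0.3334, -0.9428,  0.0016],
       [-0.0001, -0.0017, -1.    ]]), 'force': array([ 0.0666, -0.1843, -0.178 ]), 'ft_torque': array([-0.012 ,  0.0135,  0.0497]), 'finger_gap': 0.08546986813656313} 0.0187
```

View pics/top0.png

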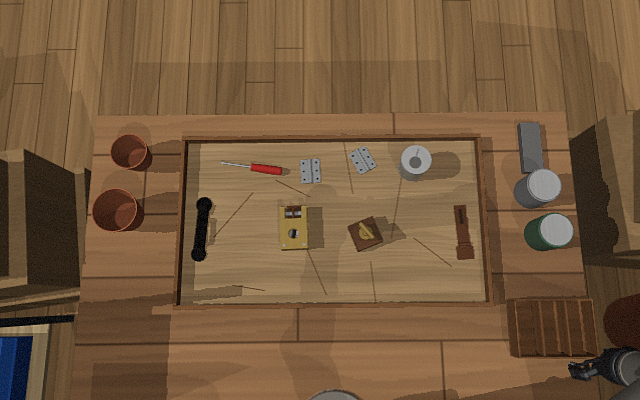

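View pics/side0.png

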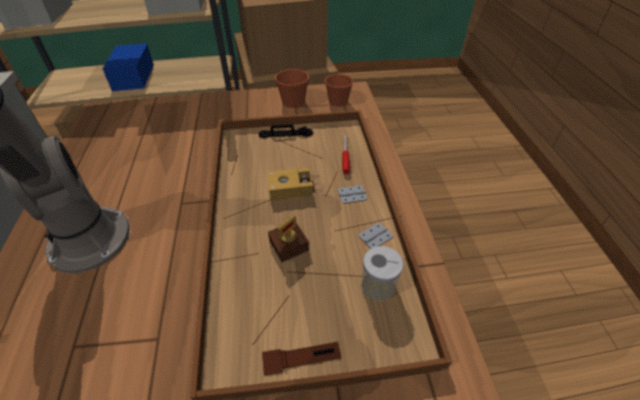

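Run:
```python
import cv2,numpy as np
t=cv2.imread('pics/top0.png');s=cv2.imread('pics/side0.png')
def crop(im,x0,y0,w,h,f,n):
    cv2.imwrite(n,cv2.resize(im[y0:y0+h,x0:x0+w],None,fx=f,fy=f,interpolation=cv2.INTER_CUBIC))
crop(t,270,195,130,65,6,'pics/t0c.png')
crop(s,255,160,80,110,5,'pics/s0c.png')
```

```text
(no output)
```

View pics/t0c.png

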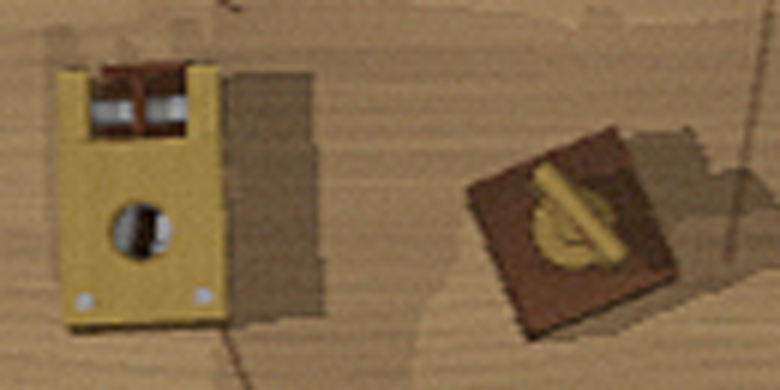

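View pics/s0c.png

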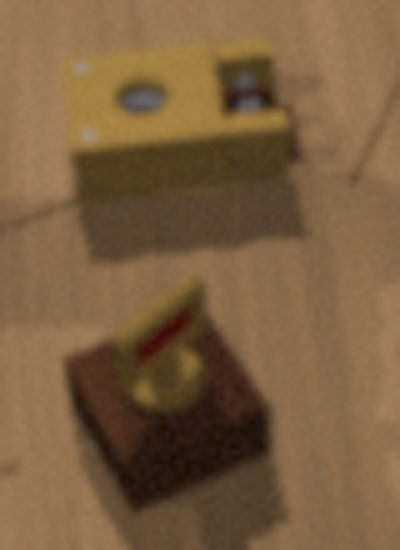

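Run:
```python
from h import *
np.set_printoptions(precision=4,suppress=True)
t=load('top0');s=load('side0')
T=lambda x,y:((x+.5)/6-.5+270,(y+.5)/6-.5+195)
S=lambda x,y:((x+.5)/5-.5+255,(y+.5)/5-.5+160)
P={'stand_px':((617,126),(195,295)) ,'stand -y':((678,275),(268,410)),'stand -x':((533,340),(135,455)),'stand +y':((466,188),(68,355)),
'hole':((141,230),(142,97)),'rivA':((84,301),(82,69)),'rivB':((203,296),(90,135)),'bow1':((545,168),(133,345)),'bow2':((616,258),(192,290)),'lock -y-x':((227,318),(76,152)),'lock +y-x':((68,322),(66,58)),'ear+y+x':((60,72),(270,44)),'ear-y+x':((217,67),(290,110))}
for k,(a,b) in P.items(): print(k,*tri(t,T(*a),s,S(*b)))
c=[atz(t,*T(*P[k][0]),.04) for k in('stand_px','stand -y','stand -x','stand +y')]
print('stand z=.04',np.array(c),np.mean(c,0),[np.linalg.norm(c[i]-c[i-1]) for i in range(4)])
print('hole@.044',atz(t,*T(141,230),.044),atz(s,*S(142,97),.044))
for k in('rivA','rivB','lock -y-x','lock +y-x','ear+y+x','ear-y+x'): print(k,atz(t,*T(*P[k][0]),.044),atz(s,*S(*P[k][1]),.044))
for z in(.09,.1):print(z,atz(t,*T(545,168),z),atz(t,*T(616,258),z),atz(t,*T(580,213),z))
```

```text
stand_px [ 0.5803 -0.1154  0.1376] 0.017018178950395747
stand -y [ 0.5651 -0.145   0.0706] 0.07533498766851195
stand -x [ 0.5199 -0.081  -0.0385] 0.0252356466323333
stand +y [ 0.5387 -0.056   0.0437] 0.07329495038769687
hole [0.554  0.1131 0.0526] 0.0004241199587550922
rivA [0.5195 0.1405 0.0542] 0.0009633896608179093
rivB [0.5217 0.0826 0.0546] 0.0017050818677071887
bow1 [ 0.5588 -0.088   0.077 ] 0.040576561973189124
bow2 [ 0.5499 -0.1106  0.1276] 0.0426718087120833
lock -y-x [0.5121 0.0712 0.0529] 0.0037691442501643986
lock +y-x [0.5097 0.148  0.0572] 0.0024449983695385407
ear+y+x [0.6341 0.1542 0.0488] 0.0008428511154967373
ear-y+x [0.6352 0.0756 0.0662] 0.00600849856079461
stand z=.04 [[ 0.6056 -0.1226  0.04  ]
 [ 0.531  -0.1506  0.04  ]
 [ 0.4996 -0.0786  0.04  ]
 [ 0.5751 -0.0469  0.04  ]] [ 0.5528 -0.0997  0.04  ] [np.float64(0.08155658948117671), np.float64(0.07973417809065102), np.float64(0.07856884321809977), np.float64(0.08186040516716263)]
hole@.044 [0.555  0.1137 0.044 ] [0.5541 0.1224 0.044 ]
rivA [0.5202 0.1414 0.044 ] [0.5194 0.152  0.044 ]
rivB [0.5221 0.083  0.044 ] [0.522  0.0939 0.044 ]
lock -y-x [0.5112 0.0713 0.044 ] [0.5134 0.0808 0.044 ]
lock +y-x [0.5099 0.1491 0.044 ] [0.51   0.1633 0.044 ]
ear+y+x [0.6346 0.1546 0.044 ] [0.635  0.1597 0.044 ]
ear-y+x [0.6364 0.0764 0.044 ] [0.6405 0.0996 0.044 ]
0.09 [ 0.5769 -0.0832  0.09  ] [ 0.5333 -0.1161  0.09  ] [ 0.555  -0.0995  0.09  ]
0.1 [ 0.5753 -0.0826  0.1   ] [ 0.532  -0.1152  0.1   ] [ 0.5536 -0.0987  0.1   ]
```

Run:
```python
from h import *
np.set_printoptions(precision=4,suppress=True)
t=load('top0');s=load('side0')
T=lambda x,y:((x+.5)/6-.5+270,(y+.5)/6-.5+195)
S=lambda x,y:((x+.5)/5-.5+255,(y+.5)/5-.5+160)
for k,a,b in[('+x',(617,126),(268,410)),('-y',(678,275),(135,462)),('-x',(466+67,340),(68,355)),('bowx',(540,165),(200,280)),('bow-x',(622,262),(120,350)),('stand bott -y',(678,275),(140,508))]:
    print(k,*tri(t,T(*a),s,S(*b)))
for z in(.05,.053):
    c=np.array([atz(t,*T(*p),z) for p in((617,126),(678,275),(533,340),(466,188))]);print(z,c.mean(0),[np.linalg.norm(c[i]-c[i-1]) for i in range(4)])
    d=c[0]-c[3];print(np.degrees(np.arctan2(d[1],d[0])))
# key geometric: base floor f: collar bottom at f+40 ; bow centre at f+40-24+64=f+80, bow top f+100
for f in (0,.01,.013):
  print(f,atz(t,*T(545,168),f+.1),atz(t,*T(616,258),f+.1))
  for z in (.044,): print('hole',atz(t,*T(141,230),f+z),atz(s,*S(142,97),f+z))
for u,v in((180,300),(490,300),(480,140),(187,140)): print(atz(t,u,v,0.0))
```

```text
+x [ 0.604  -0.1219  0.048 ] 0.0003234419989644707
-y [ 0.5324 -0.1489  0.0518] 0.005820223356637063
-x [ 0.5015 -0.0773  0.0522] 0.00642518308035209
bowx [ 0.5759 -0.08    0.1048] 0.00031687620146874263
bow-x [ 0.5318 -0.1176  0.1015] 0.0038049024144748878
stand bott -y [ 0.5342 -0.1528  0.0185] 0.0013634757344814234
0.05 [ 0.5514 -0.099   0.05  ] [np.float64(0.08099783648459352), np.float64(0.07918791063118934), np.float64(0.07803055959361936), np.float64(0.08129957069652535)]
-68.0286643480867
0.053 [ 0.551  -0.0988  0.053 ] [np.float64(0.08083021058561861), np.float64(0.07902403039335087), np.float64(0.07786907450627524), np.float64(0.0811313203553341)]
-68.02866434808668
0 [ 0.5753 -0.0826  0.1   ] [ 0.532  -0.1152  0.1   ]
hole [0.555  0.1137 0.044 ] [0.5541 0.1224 0.044 ]
0.01 [ 0.5737 -0.082   0.11  ] [ 0.5307 -0.1144  0.11  ]
hole [0.5536 0.1129 0.054 ] [0.5542 0.1116 0.054 ]
0.013 [ 0.5733 -0.0818  0.113 ] [ 0.5304 -0.1141  0.113 ]
hole [0.5532 0.1127 0.057 ] [0.5542 0.1084 0.057 ]
[0.3644 0.4497 0.    ]
[ 0.3569 -0.4663  0.    ]
[ 0.852  -0.4724  0.    ]
[ 0.8603  0.4549 -0.    ]
```

Run:
```python
from h import *
a=np.mean([bot.read_camera('top')['pixels'].astype(float) for _ in range(4)],0)
b=np.mean([bot.read_camera('side')['pixels'].astype(float) for _ in range(4)],0)
np.savez('pics/avg.npz',a=a,b=b)
def up(im,cx,cy,r,f):return cv2.resize(im[cy-r:cy+r,cx-r:cx+r,::-1].clip(0,255).astype(np.uint8),None,fx=f,fy=f,interpolation=cv2.INTER_CUBIC)
cv2.imwrite('pics/z.png',np.hstack([up(a,293,233,10,19),up(a,366,231,15,12.667)]))
cv2.imwrite('pics/z2.png',np.hstack([up(b,283,179,10,19),up(b,288,232,15,12.667)]))
```

```text
(no output)
```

View pics/z.png

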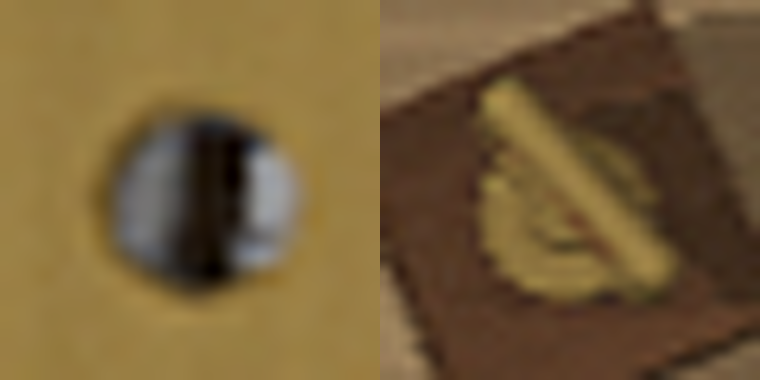

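View pics/z2.png

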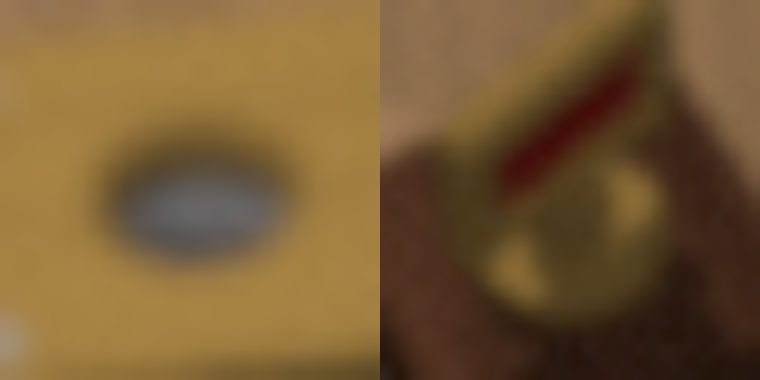

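Run:
```python
from h import *
np.set_printoptions(precision=4,suppress=True)
t=load('top0');s=load('side0')
f=12.667;T=lambda x,y:((x+.5)/f-.5+351,(y+.5)/f-.5+216)
p=atz(t,*T(120,98),.11);q=atz(t,*T(272,268),.11);d=p-q;print(p,q,(p+q)/2,np.degrees(np.arctan2(d[1],d[0])),np.linalg.norm(d))
f=19.;T=lambda x,y:((x+.5)/f-.5+283,(y+.5)/f-.5+223)
print('hole',atz(t,*T(204,198),.054))
S=lambda x,y:((x+.5)/f-.5+273,(y+.5)/f-.5+169);print(atz(s,*S(197,193),.054))
p=atz(t,*T(212,125),.044);q=atz(t,*T(205,280),.044);d=p-q;print(np.degrees(np.arctan2(d[1],d[0])))
st=bot.read_state();print(st['time_s'],st['ee_pos'])
```

```text
[ 0.5718 -0.0808  0.11  ] [ 0.5333 -0.1138  0.11  ] [ 0.5525 -0.0973  0.11  ] 40.59963313717 0.05069889401249676
hole [0.5535 0.1124 0.054 ]
[0.554 0.113 0.054]
-2.1602310008955588
0.5 [ 0.2167 -0.6129  0.2313]
```

Call:
{"name": "jog_arm", "arguments": {
  "steps": [
    [[0.75,-0.575,0,0,0,0],[0.75,-0.575,0,0,0,0],[0.75,-0.575,0,0,0,0],[0.75,-0.575,0,0,0,0],[0.75,-0.575,0,0,0,0],[0.75,-0.575,0,0,0,0],[0.75,-0.575,0,0,0,0],[0.75,-0.575,0,0,0,0],[0.75,-0.575,0,0,0,0],[0.75,-0.575,0,0,0,0],[0.75,-0.575,0,0,0,0],[0.75,-0.575,0,0,0,0]]
  ],
  "grip": 0,
  "newtons": 60
}}

```text
time_s: 2.0
ee_pos: [0.5267, -0.1364, 0.2316]
tool_rot: [[0.943, 0.333, 0.001], [0.333, -0.943, -0.001], [0.001, 0.001, -1.0]]
force: [0.5, 0.5, -0.3]
finger_gap: 0.0857
```

Call:
{"name": "jog_arm", "arguments": {
  "steps": [
    [[0.75,-0.575,0,0,0,0],[0,0,0,0,0,-1],[0,0,0,0,0,-1],[0,0,0,0,0,-1],[0,0,0,0,0,-1],[0,0,0,0,0,-1],[0,0,0,0,0,-1],[0,0,0,0,0,-1],[0,0,0,0,0,-1],[0,0,0,0,0,-1],[0,0,0,0,0,-1],[0,0,0,0,0,-1]]
  ]
}}

```text
time_s: 3.5
ee_pos: [0.5517, -0.0981, 0.2314]
tool_rot: [[-0.304, 0.953, 0.0], [0.953, 0.304, -0.0], [-0.0, 0.0, -1.0]]
force: [0.1, 0.5, -0.1]
finger_gap: 0.0856
```

Call:
{"name": "jog_arm", "arguments": {
  "steps": [
    [[0,0,0,0,0,-1],[0,0,0,0,0,-1],[0,0,0,0,0,-1],[0,0,0,0,0,-1],[0,0,0,0,0,-1],[0,0,0,0,0,-1],[0,0,0,0,0,-1],[0,0,0,0,0,-1],[0,0,0,0,0,-1],[0,0,0,0,0,-1],[0,0,0,0,0,-1],[0,0,0,0,0,-1]]
  ]
}}

```text
time_s: 5.0
ee_pos: [0.5517, -0.0982, 0.2314]
tool_rot: [[-0.916, -0.402, 0.0], [-0.402, 0.916, -0.0], [-0.0, -0.0, -1.0]]
force: [0.5, -0.6, 1.3]
finger_gap: 0.0853
```

Call:
{"name": "jog_arm", "arguments": {
  "steps": [
    [[0,0,0,0,0,-1],[0,0,0,0,0,-1],[0,0,0,0,0,-0.15],[0,0,0,0,0,0]]
  ]
}}

```text
time_s: 5.5
ee_pos: [0.5517, -0.0981, 0.2313]
tool_rot: [[-0.76, -0.65, 0.0], [-0.65, 0.76, -0.0], [0.0, -0.0, -1.0]]
force: [-0.4, -0.4, -0.6]
finger_gap: 0.0852
```

Run:
```python
from h import *
np.set_printoptions(precision=4,suppress=True)
st=bot.read_state();print(st)
x=st['tool_rot'][:,0];print(np.degrees(np.arctan2(x[1],x[0])))
```

```text
{'time_s': 5.5, 'qpos': array([ 0.8027,  0.3345, -0.8726,  1.7363,  0.2736,  1.1984,  2.1352]), 'qvel': array([-0.0029, -0.0028,  0.0026,  0.    ,  0.0012,  0.0012,  0.0003]), 'joint_torque': array([  0.0849, -35.2067,  -6.3173, -24.4312,   0.0153,   0.0014,
         0.0362]), 'ee_pos': array([ 0.5517, -0.0981,  0.2313]), 'tool_rot': array([[-0.7597, -0.6503,  0.0001],
       [-0.6503,  0.7597, -0.0002],
       [ 0.0001, -0.0002, -1.    ]]), 'force': array([-0.3748, -0.404 , -0.6051]), 'ft_torque': array([-0.0019, -0.0107, -0.0126]), 'finger_gap': 0.08522821685820911}
-139.43812713395548
```

Call:
{"name": "jog_arm", "arguments": {
  "steps": [
    [[0,0,0.8,0,0,0],[0,0,0.8,0,0,0],[0,0,0.7,0,0,0],[0,0,0.5,0,0,0],[0,0,0.3,0,0,0],[0,0,0.1,0,0,0],[0,0,0,0,0,0]]
  ]
}}

```text
time_s: 6.38
ee_pos: [0.5522, -0.098, 0.0718]
tool_rot: [[-0.759, -0.651, 0.001], [-0.651, 0.759, -0.0], [-0.0, -0.001, -1.0]]
force: [0.8, -0.2, -0.0]
finger_gap: 0.0853
```

Call:
{"name": "jog_arm", "arguments": {
  "steps": [
    [[0,0,0,0,0,0],[0,0,0,0,0,0],[0,0,0,0,0,0],[0,0,0,0,0,0],[0,0,0,0,0,0],[0,0,0,0,0,0]]
  ],
  "grip": 1,
  "newtons": 60
}}

```text
time_s: 7.12
ee_pos: [0.5523, -0.098, 0.072]
tool_rot: [[-0.758, -0.652, 0.001], [-0.652, 0.758, -0.0], [-0.001, -0.001, -1.0]]
force: [-0.3, 0.8, 5.3]
finger_gap: 0.0113
```

Call:
{"name": "jog_arm", "arguments": {
  "steps": [
    [[0,0,-0.1,0,0,0],[0,0,-0.3,0,0,0],[0,0,-0.6,0,0,0],[0,0,-0.6,0,0,0],[0,0,0,0,0,0]]
  ]
}}

```text
time_s: 7.75
ee_pos: [0.5537, -0.0979, 0.1541]
tool_rot: [[-0.758, -0.652, 0.005], [-0.652, 0.759, -0.001], [-0.003, -0.004, -1.0]]
force: [-0.2, 0.1, -2.1]
finger_gap: 0.0114
```

Run:
```python
from h import *
t=snap('top','top1');s=snap('side','side1')
def up(im,cx,cy,r,f):return cv2.resize(im[cy-r:cy+r,cx-r:cx+r,::-1],None,fx=f,fy=f,interpolation=cv2.INTER_CUBIC)
st=bot.read_state();p=st['ee_pos'];print(p,st['force'])
a=proj(t,p).astype(int);b=proj(s,p).astype(int);print(a,b)
cv2.imwrite('pics/z3.png',np.hstack([up(t['pixels'],*a,40,5),up(s['pixels'],*b,40,5)]))
```

```text
[ 0.55127025 -0.09815002  0.15114744] [-0.26555992  0.01419207 -1.85755707]
[367 228] [283 209]
```

View pics/z3.png

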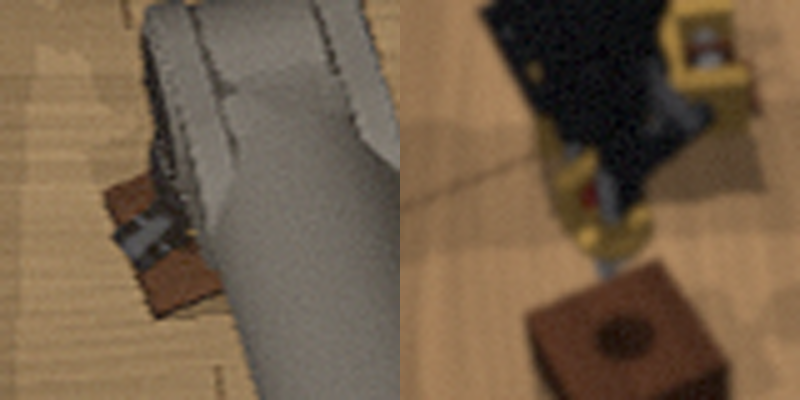

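Run:
```python
from h import *
np.set_printoptions(precision=4,suppress=True)
s=load('side1');p=np.array([.5513,-.0982,.1511])
S=lambda x,y:((x+.5)/5-.5+243,(y+.5)/5-.5+169)
print('blade end pred',proj(s,p+[0,0,-.0453]), 'obs',S(205,277))
print('collar pred',proj(s,p+[0,0,-.0453+.027]), 'obs',S(212,228))
print(proj(s,p+[.01,0,-.0453])-proj(s,p+[0,0,-.0453]),proj(s,p+[0,0.01,-.0453])-proj(s,p+[0,0,-.0453]),proj(s,p+[0,0,-.0353])-proj(s,p+[0,0,-.0453]))
st=bot.read_state();print(st['ee_pos'],st['tool_rot'])
im=s['pixels'][195:240,260:310,::-1];cv2.imwrite('pics/z4.png',cv2.resize(im,None,fx=14,fy=12,interpolation=cv2.INTER_CUBIC))
```

```text
blade end pred [285.2597 221.8305] obs (283.6, 224.0)
collar pred [284.4678 214.5651] obs (285.0, 214.2)
[ 4.0684 -0.4022] [-0.2566 -3.0717] [-0.2895 -2.654 ]
[ 0.5513 -0.0982  0.1511] [[-0.7585 -0.6516 -0.0004]
 [-0.6516  0.7585 -0.0005]
 [ 0.0006 -0.0001 -1.    ]]
```

View pics/z4.png

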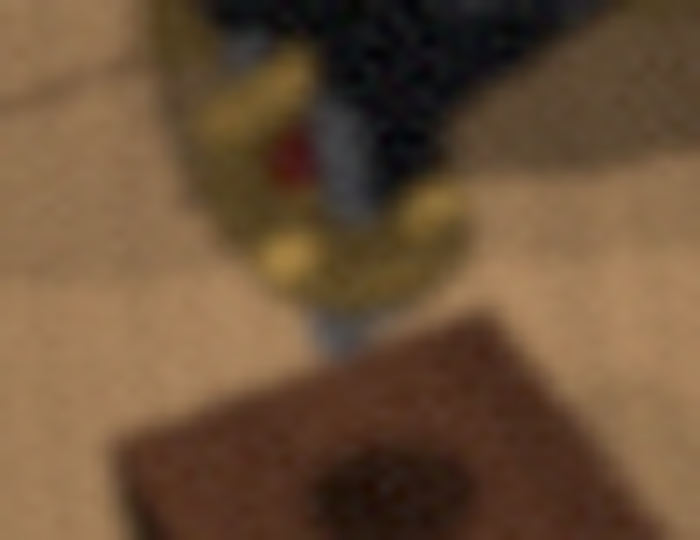

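Call:
{"name": "jog_arm", "arguments": {
  "steps": [
    [[-0.3,0.34,0,0,0,0],[-0.6,0.68,0,0,0,0],[-0.6,0.68,0,0,0,0],[-0.6,0.68,0,0,0,0],[-0.45,0.51,0,0,0,0],[-0.23,0.27,0,0,0,0],[0,0,0,0,0,1],[0,0,0,0,0,1],[0,0,0,0,0,1],[0,0,0,0,0,1],[0,0,0,0,0,1]]
  ]
}}

```text
time_s: 9.22
ee_pos: [0.5537, 0.1108, 0.1502]
tool_rot: [[-1.0, -0.005, -0.002], [-0.005, 1.0, -0.001], [0.002, -0.001, -1.0]]
force: [0.0, 0.1, -1.3]
finger_gap: 0.0115
```

Call:
{"name": "jog_arm", "arguments": {
  "steps": [
    [[0,0,0,0,0,1],[0,0,0,0,0,1],[0,0,0,0,0,0],[0,0,0,0,0,0],[0,0,0,0,0,0]]
  ]
}}

```text
time_s: 9.85
ee_pos: [0.5541, 0.1121, 0.151]
tool_rot: [[-0.965, 0.264, -0.0], [0.264, 0.965, -0.0], [0.0, -0.0, -1.0]]
force: [-0.5, 0.0, -0.9]
finger_gap: 0.0113
```

```bash
cat > look.py <<'E'
import sys
from h import *
np.set_printoptions(precision=4,suppress=True)
tag=sys.argv[1]
st=bot.read_state();p=st['ee_pos'];x=st['tool_rot'][:,0];print(st['time_s'],p,st['force'],st['ft_torque'],np.degrees(np.arctan2(x[1],x[0])),st['qpos'][6])
s=snap('side','side'+tag)
for dz in(-.0453,-.0183,-.0213): print(dz,proj(s,p+[0,0,dz]))
print('mouth',proj(s,[.5535,.1125,.054]))
im=s['pixels'][155:200,255:315,::-1];cv2.imwrite(f'pics/k{tag}.png',cv2.resize(im,None,fx=12,fy=12,interpolation=cv2.INTER_CUBIC))
E
python3 look.py 2
```

```text
9.85 [0.5541 0.1121 0.151 ] [-0.5166  0.0008 -0.9313] [-0.0193  0.0483 -0.0131] 164.7165567556277 0.7871430601608566
-0.0453 [281.5974 165.6338]
-0.0183 [280.8637 158.3469]
-0.0213 [280.9465 159.1697]
mouth [282.7406 178.8176]
```

View pics/k2.png

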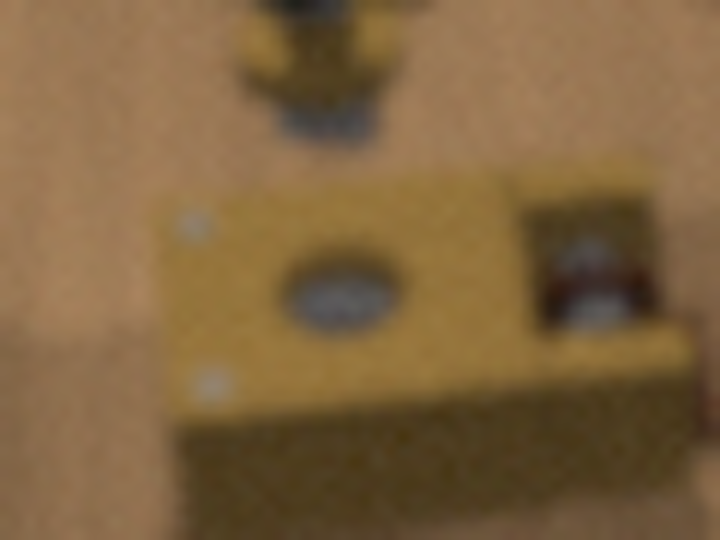

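Call:
{"name": "jog_arm", "arguments": {
  "steps": [
    [[0,0,0.4,0,0,0],[0,0,0.4,0,0,0],[0,0,0.16,0,0,0],[0,0,0.06,0,0,0],[0,0,0.06,0,0,0],[0,0,0.0,0,0,0],[0,0,0,0,0,0]]
  ]
}}

```text
time_s: 10.78
ee_pos: [0.5545, 0.1125, 0.0977]
tool_rot: [[-0.964, 0.264, 0.001], [0.264, 0.964, -0.0], [-0.001, 0.0, -1.0]]
force: [0.1, -0.9, -1.1]
finger_gap: 0.0115
```

Call:
{"name": "jog_arm", "arguments": {
  "steps": [
    [[0,0,0.04,0,0,0],[0,0,0.04,0,0,0],[0,0,0.04,0,0,0],[0,0,0,0,0,0]]
  ]
}}

```text
time_s: 11.28
ee_pos: [0.554, 0.1124, 0.091]
tool_rot: [[-0.964, 0.264, -0.001], [0.264, 0.964, -0.0], [0.0, -0.0, -1.0]]
force: [0.1, 0.1, -0.6]
finger_gap: 0.0114
```

Call:
{"name": "jog_arm", "arguments": {
  "steps": [
    [[0,0,0.03,0,0,0],[0,0,0.02,0,0,0],[0,0,0,0,0,0]]
  ]
}}

```text
time_s: 11.65
ee_pos: [0.5542, 0.1127, 0.0887]
tool_rot: [[-0.964, 0.264, 0.0], [0.264, 0.964, 0.0], [-0.0, 0.0, -1.0]]
force: [0.3, -0.0, -1.6]
finger_gap: 0.0114
```

Call:
{"name": "jog_arm", "arguments": {
  "steps": [
    [[0,0,0.02,0,0,0],[0,0,0.02,0,0,0],[0,0,0,0,0,0]]
  ]
}}

```text
time_s: 12.02
ee_pos: [0.5542, 0.1127, 0.0868]
tool_rot: [[-0.964, 0.264, 0.0], [0.264, 0.964, 0.0], [-0.0, 0.0, -1.0]]
force: [0.4, 1.5, -0.4]
finger_gap: 0.0112
```

Call:
{"name": "jog_arm", "arguments": {
  "steps": [
    [[0,0,0.02,0,0,0],[0,0,0.02,0,0,0],[0,0,0,0,0,0]]
  ]
}}

```text
time_s: 12.4
ee_pos: [0.5542, 0.1126, 0.0848]
tool_rot: [[-0.964, 0.264, 0.0], [0.264, 0.964, 0.0], [-0.0, 0.0, -1.0]]
force: [1.4, 0.2, -1.6]
finger_gap: 0.0111
```

Call:
{"name": "jog_arm", "arguments": {
  "steps": [
    [[0,0,0.02,0,0,0],[0,0,0.02,0,0,0],[0,0,0,0,0,0]]
  ]
}}

```text
time_s: 12.78
ee_pos: [0.5542, 0.1126, 0.0827]
tool_rot: [[-0.964, 0.264, 0.0], [0.264, 0.964, 0.0], [-0.0, 0.0, -1.0]]
force: [0.5, 1.6, -1.1]
finger_gap: 0.011
```

```bash
python3 look.py 3
```

```text
12.775 [0.5542 0.1126 0.0827] [ 0.4847  1.6048 -1.1132] [ 0.4798 -0.131   0.0227] 164.67624027545395 0.7278255366307587
-0.0453 [283.3922 182.8246]
-0.0183 [282.7187 176.1685]
-0.0213 [282.7946 176.9197]
mouth [282.7406 178.8176]
```

View pics/k3.png

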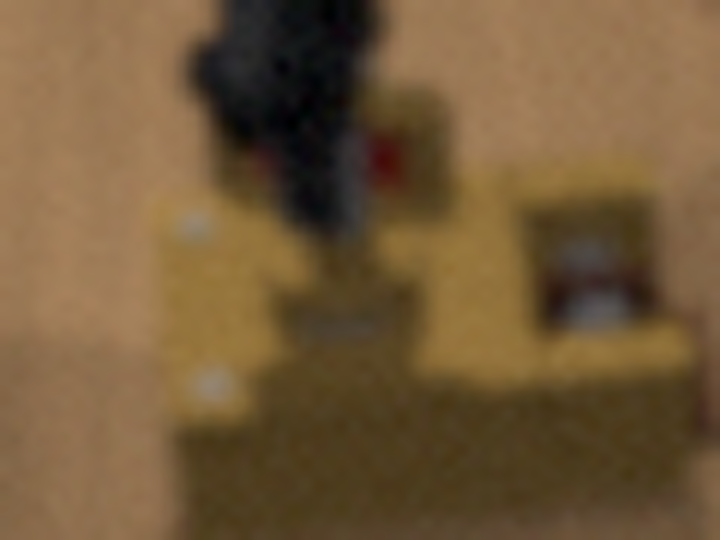

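Call:
{"name": "jog_arm", "arguments": {
  "steps": [
    [[0,0,0.02,0,0,0],[0,0,0.02,0,0,0],[0,0,0,0,0,0]]
  ]
}}

```text
time_s: 13.2
ee_pos: [0.5542, 0.1126, 0.0807]
tool_rot: [[-0.964, 0.264, 0.0], [0.264, 0.964, 0.0], [-0.0, 0.0, -1.0]]
force: [0.4, 2.6, -1.5]
finger_gap: 0.0113
```

Run:
```python
from h import *
s=bot.read_state();print(s['ee_pos'],s['force'],s['ft_torque'],s['finger_gap'],s['joint_torque'])
```

```text
[0.55417611 0.1126396  0.080717  ] [ 0.43601032  2.55889085 -1.53473382] [ 0.52797077 -0.10324946  0.02216995] 0.011267080313267753 [ 1.17981892e+00 -4.26381361e+01 -4.98645276e+00 -1.98004425e+01
  4.55419142e-01  6.11121375e-01 -2.97374767e-02]
```

Call:
{"name": "jog_arm", "arguments": {
  "steps": [
    [[0,0.015,0.02,0,0,0],[0,0,0.02,0,0,0],[0,0,0,0,0,0]]
  ]
}}

```text
time_s: 13.58
ee_pos: [0.5542, 0.1128, 0.0785]
tool_rot: [[-0.964, 0.264, -0.0], [0.264, 0.964, -0.001], [0.0, -0.001, -1.0]]
force: [0.5, 0.7, -1.5]
finger_gap: 0.0115
```

```bash
cat > st.py <<'E'
from h import *
np.set_printoptions(precision=4,suppress=True)
s=bot.read_state();x=s['tool_rot'][:,0];print(s['time_s'],s['ee_pos'],s['force'],s['ft_torque'],s['finger_gap'],np.degrees(np.arctan2(x[1],x[0])))
E
python3 st.py
```

```text
13.575 [0.5542 0.1128 0.0785] [ 0.5445  0.6807 -1.4687] [ 0.2379 -0.078   0.0279] 0.011537837704535403 164.66365346565107
```

Call:
{"name": "jog_arm", "arguments": {
  "steps": [
    [[0,0.005,0.02,0,0,0],[0,0,0.02,0,0,0],[0,0,0,0,0,0]]
  ]
}}

```text
time_s: 13.95
ee_pos: [0.5542, 0.113, 0.0765]
tool_rot: [[-0.964, 0.265, -0.001], [0.265, 0.964, -0.001], [0.0, -0.001, -1.0]]
force: [-0.3, -0.3, -1.6]
finger_gap: 0.0115
```

```bash
python3 st.py
```

```text
13.95 [0.5542 0.113  0.0765] [-0.2865 -0.2818 -1.5775] [ 0.0685 -0.0059 -0.0169] 0.011492045891945994 164.6609127627464
```

Call:
{"name": "jog_arm", "arguments": {
  "steps": [
    [[0,0,0.02,0,0,0],[0,0,0.02,0,0,0],[0,0,0,0,0,0]]
  ]
}}

```text
time_s: 14.32
ee_pos: [0.5544, 0.1131, 0.0761]
tool_rot: [[-0.964, 0.264, -0.0], [0.264, 0.964, -0.001], [-0.0, -0.001, -1.0]]
force: [-2.9, -1.3, 7.8]
finger_gap: 0.0113
```

```bash
python3 st.py; python3 look.py 4
```

```text
14.325 [0.5544 0.1131 0.0761] [-2.9422 -1.3179  7.8158] [-0.33    0.7298  0.0314] 0.011300656719981724 164.6633577247616
14.325 [0.5544 0.1131 0.0761] [-2.9422 -1.3179  7.8158] [-0.33    0.7298  0.0314] 164.6633577247616 0.7188686370095329
-0.0453 [283.6121 184.3092]
-0.0183 [282.9453 177.7107]
-0.0213 [283.0204 178.4554]
mouth [282.7406 178.8176]
```

View pics/k4.png

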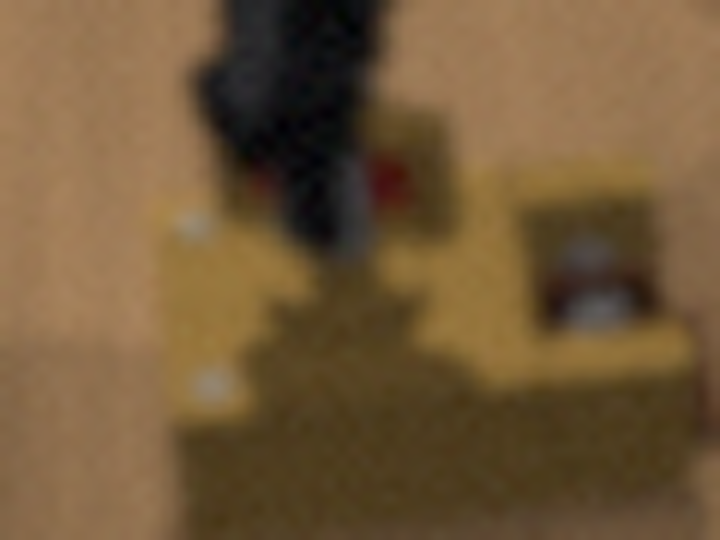

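Call:
{"name": "jog_arm", "arguments": {
  "steps": [
    [[0,0,-0.006,0,0,0.5],[0,0,0,0,0,0.7],[0,0,0,0,0,0.7],[0,0,0,0,0,0.7],[0,0,0,0,0,0.7]]
  ],
  "grip": 1,
  "newtons": 80
}}

```text
time_s: 15.0
ee_pos: [0.5549, 0.1133, 0.0761]
tool_rot: [[-0.745, 0.667, 0.001], [0.667, 0.745, -0.001], [-0.001, 0.0, -1.0]]
force: [-1.4, -1.0, 4.8]
finger_gap: 0.0113
```

```bash
python3 st.py
```

```text
15.0 [0.5549 0.1133 0.0761] [-1.4263 -1.02    4.7689] [-0.2168  0.3115  0.1737] 0.01126809147330688 138.12581736371664
```

Call:
{"name": "jog_arm", "arguments": {
  "steps": [
    [[0,0,0,0,0,0.8],[0,0,0,0,0,0.8],[0,0,0,0,0,0.8],[0,0,0,0,0,0.8],[0,0,0,0,0,0.5],[0,0,0,0,0,0]]
  ]
}}

```text
time_s: 15.75
ee_pos: [0.5549, 0.1132, 0.0761]
tool_rot: [[-0.321, 0.947, 0.001], [0.947, 0.321, -0.001], [-0.001, 0.001, -1.0]]
force: [-2.0, -1.1, 6.9]
finger_gap: 0.0114
```

```bash
python3 st.py; python3 look.py 5
```

```text
15.75 [0.5549 0.1132 0.0761] [-1.9529 -1.1411  6.8577] [-0.2312  0.3581 -0.0272] 0.011426727500823382 108.71010345793579
15.75 [0.5549 0.1132 0.0761] [-1.9529 -1.1411  6.8577] [-0.2312  0.3581 -0.0272] 108.71010345793579 -0.14775791197632518
-0.0453 [283.7872 184.2685]
-0.0183 [283.1235 177.67  ]
-0.0213 [283.1984 178.4147]
mouth [282.7406 178.8176]
```

View pics/k5.png

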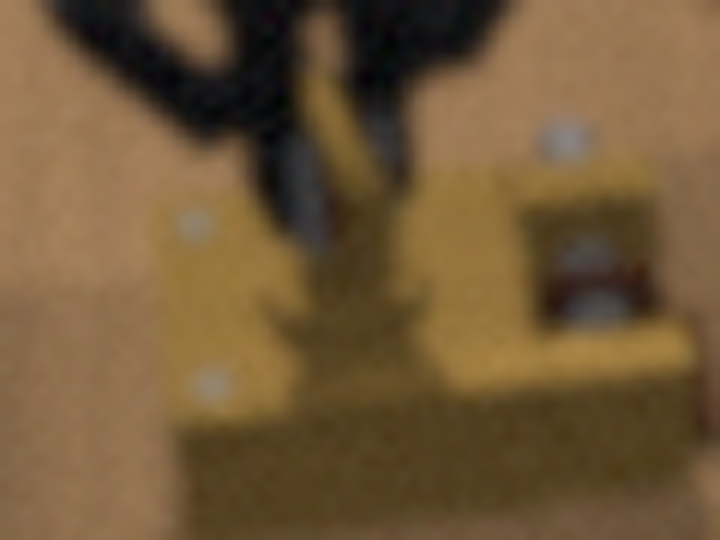

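Call:
{"name": "jog_arm", "arguments": {
  "steps": [
    [[0,0,0,0,0,0.6],[0,0,0,0,0,0.6],[0,0,0,0,0,0.4],[0,0,0,0,0,0]]
  ]
}}

```text
time_s: 16.3
ee_pos: [0.555, 0.1132, 0.076]
tool_rot: [[-0.103, 0.995, 0.001], [0.995, 0.103, -0.001], [-0.001, 0.001, -1.0]]
force: [-1.0, 0.3, 5.9]
finger_gap: 0.0112
```

```bash
python3 st.py
```

```text
16.3 [0.555  0.1132 0.076 ] [-0.969   0.3378  5.9046] [-0.284   0.3938  0.0104] 0.011187179169106214 95.91988732083293
```

Call:
{"name": "jog_arm", "arguments": {
  "steps": [
    [[0,0,0,0,0,0.4],[0,0,0,0,0,0.4],[0,0,0,0,0,0]]
  ]
}}

```text
time_s: 16.68
ee_pos: [0.555, 0.1132, 0.076]
tool_rot: [[0.008, 1.0, 0.001], [1.0, -0.008, -0.001], [-0.001, 0.001, -1.0]]
force: [-2.0, -0.7, 5.7]
finger_gap: 0.0114
```

```bash
python3 st.py
```

```text
16.675 [0.555  0.1132 0.076 ] [-1.9621 -0.7499  5.6832] [-0.3154  0.3739  0.0477] 0.011365422541008979 89.52149788524656
```

Call:
{"name": "jog_arm", "arguments": {
  "steps": [
    [[0,0,0,0,0,0.4],[0,0,0,0,0,0.3],[0,0,0,0,0,0]]
  ]
}}

```text
time_s: 17.05
ee_pos: [0.555, 0.1132, 0.0761]
tool_rot: [[0.106, 0.994, 0.001], [0.994, -0.106, -0.001], [-0.001, 0.001, -1.0]]
force: [-1.0, -0.8, 6.2]
finger_gap: 0.011
```

```bash
python3 st.py
```

```text
17.05 [0.555  0.1132 0.0761] [-1.0123 -0.7741  6.2304] [-0.281   0.3858  0.0194] 0.011008709444810869 83.93068430047836
```

Call:
{"name": "jog_arm", "arguments": {
  "steps": [
    [[0,0,0,0,0,0.3],[0,0,0,0,0,0.3],[0,0,0,0,0,0]]
  ]
}}

```text
time_s: 17.42
ee_pos: [0.555, 0.1132, 0.0761]
tool_rot: [[0.187, 0.982, 0.001], [0.982, -0.187, -0.001], [-0.001, 0.001, -1.0]]
force: [-1.4, -1.3, 5.1]
finger_gap: 0.011
```

```bash
python3 st.py;python3 look.py 6
```

```text
17.425 [0.555  0.1132 0.0761] [-1.419  -1.3132  5.0677] [-0.3015  0.3472  0.3692] 0.011013896815201586 79.20518247145712
17.425 [0.555  0.1132 0.0761] [-1.419  -1.3132  5.0677] [-0.3015  0.3472  0.3692] 79.20518247145712 -0.6081781508039369
-0.0453 [283.7957 184.2728]
-0.0183 [283.1322 177.6741]
-0.0213 [283.207  178.4188]
mouth [282.7406 178.8176]
```

View pics/k6.png

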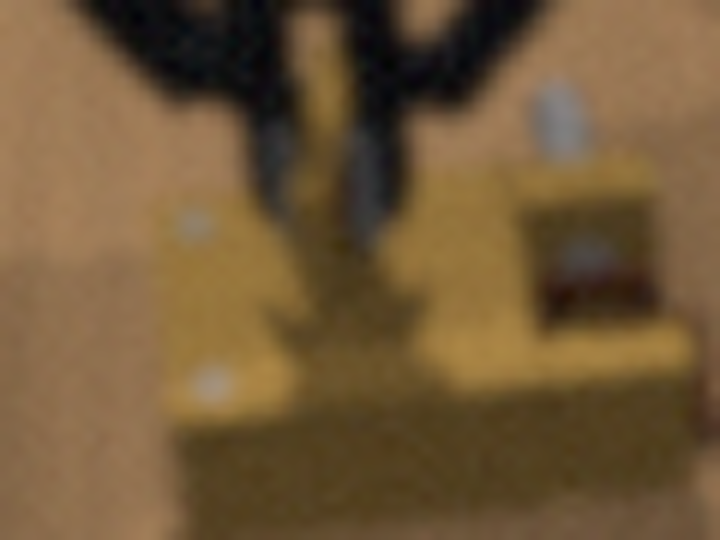

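Call:
{"name": "jog_arm", "arguments": {
  "steps": [
    [[0,0,0,0,0,0.3],[0,0,0,0,0,0.3],[0,0,0,0,0,0]]
  ]
}}

```text
time_s: 17.85
ee_pos: [0.555, 0.1134, 0.0761]
tool_rot: [[0.265, 0.964, 0.002], [0.964, -0.265, -0.002], [-0.001, 0.002, -1.0]]
force: [-1.6, -1.0, 5.8]
finger_gap: 0.0114
```

```bash
python3 st.py;python3 look.py 7
```

```text
17.85 [0.555  0.1134 0.0761] [-1.6075 -1.0285  5.7774] [-0.2494  0.3622  1.1854] 0.011403137711899504 74.64291307364326
17.85 [0.555  0.1134 0.0761] [-1.6075 -1.0285  5.7774] [-0.2494  0.3622  1.1854] 74.64291307364326 -0.6808930500012023
-0.0453 [283.8061 184.2146]
-0.0183 [283.1428 177.6157]
-0.0213 [283.2176 178.3604]
mouth [282.7406 178.8176]
```

View pics/k7.png

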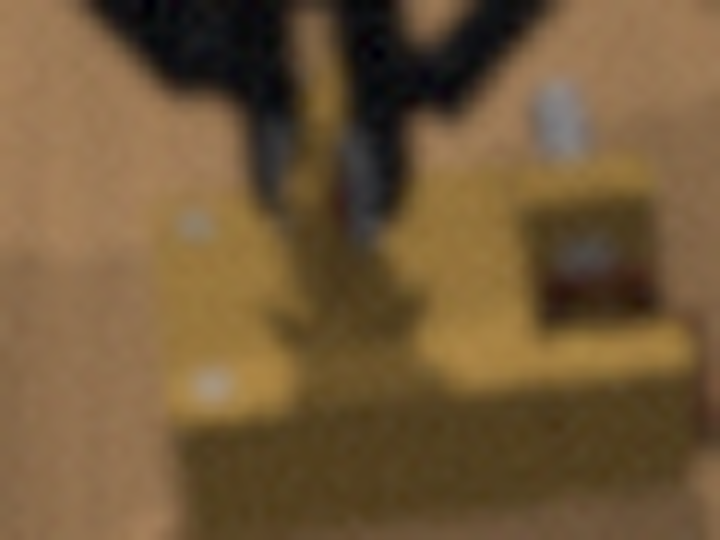

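Call:
{"name": "jog_arm", "arguments": {
  "steps": [
    [[0,0,-0.008,0,0,-0.5],[0,0,0,0,0,-0.3],[0,0,0,0,0,0]]
  ]
}}

```text
time_s: 18.27
ee_pos: [0.5549, 0.1136, 0.0761]
tool_rot: [[0.162, 0.987, 0.001], [0.987, -0.162, 0.0], [0.0, 0.001, -1.0]]
force: [-0.4, -0.1, 4.7]
finger_gap: 0.0109
```

```bash
python3 st.py
```

```text
18.275 [0.5549 0.1136 0.0761] [-0.4398 -0.137   4.7437] [-0.1225  0.1813  0.1684] 0.010874229044474588 80.68764990907985
```

Call:
{"name": "jog_arm", "arguments": {
  "steps": [
    [[0,0,0,0,0,0],[0,0,0,0,0,0],[0,0,0,0,0,0],[0,0,0,0,0,0],[0,0,0,0,0,0],[0,0,0,0,0,0]]
  ],
  "grip": 0
}}

```text
time_s: 19.02
ee_pos: [0.5544, 0.1134, 0.0754]
tool_rot: [[0.162, 0.987, -0.0], [0.987, -0.162, -0.0], [-0.0, -0.0, -1.0]]
force: [0.3, -0.4, -0.5]
finger_gap: 0.0853
```

```bash
python3 st.py;python3 look.py 8
```

```text
19.025 [0.5544 0.1134 0.0754] [ 0.329  -0.4473 -0.5449] [-0.0528 -0.005  -0.01  ] 0.08530777414330798 80.66640109731127
19.025 [0.5544 0.1134 0.0754] [ 0.329  -0.4473 -0.5449] [-0.0528 -0.005  -0.01  ] 80.66640109731127 -0.5846299705230309
-0.0453 [283.6117 184.4065]
-0.0183 [282.9452 177.8133]
-0.0213 [283.0203 178.5573]
mouth [282.7406 178.8176]
```

View pics/k8.png

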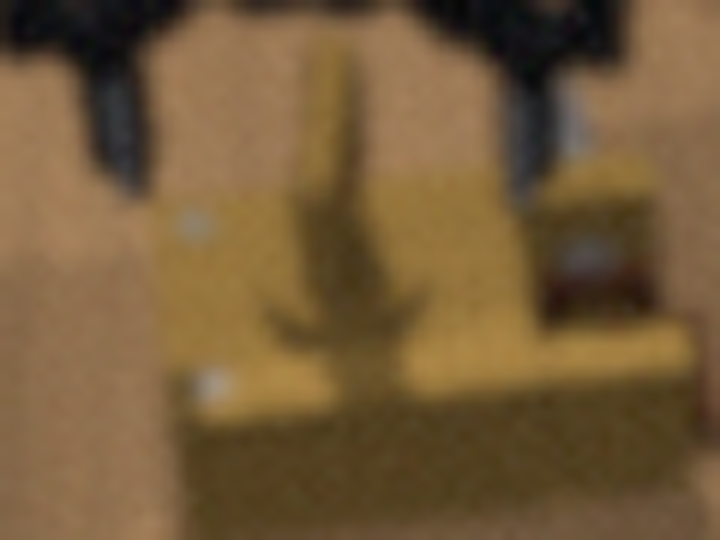

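Released; the key stands alone. Retreat upward, then aside.

Call:
{"name": "jog_arm", "arguments": {
  "steps": [
    [[0,0,-0.2,0,0,0],[0,0,-0.5,0,0,0],[0,0,-0.8,0,0,0],[0,0,-0.8,0,0,0],[0,0,-0.6,0,0,0],[-0.7,0,0,0,0,0],[-0.8,0,0,0,0,0],[-0.8,0,0,0,0,0],[-0.7,0,0,0,0,0],[-0.4,0,0,0,0,0],[0,0,0,0,0,0],[0,0,0,0,0,0]]
  ]
}}

```text
time_s: 20.58
ee_pos: [0.5272, -0.0529, 0.2209]
tool_rot: [[0.161, 0.987, 0.001], [0.987, -0.161, 0.001], [0.001, 0.001, -1.0]]
force: [-0.3, -0.1, -0.1]
finger_gap: 0.0854
```

```bash
python3 st.py;python3 look.py 9
python3 - <<'E'
from h import *
t=snap('top','top9');im=t['pixels'][190:260,260:400,::-1]
k=cv2.imread('pics/k9.png');a=cv2.resize(im,None,fx=5.14,fy=5.14,interpolation=cv2.INTER_CUBIC)[:, :720]
cv2.imwrite('pics/f9.png',a)
E
```

```text
20.575 [ 0.5272 -0.0529  0.2209] [-0.3126 -0.1009 -0.0656] [-0.0113 -0.0096 -0.0046] 0.08536299081747932 80.753749171096
20.575 [ 0.5272 -0.0529  0.2209] [-0.3126 -0.1009 -0.0656] [-0.0113 -0.0096 -0.0046] 80.753749171096 -0.18923905139177244
-0.0453 [271.9775 189.6518]
-0.0183 [270.8808 181.4903]
-0.0213 [271.0049 182.4149]
mouth [282.7406 178.8176]
```

View pics/k9.png

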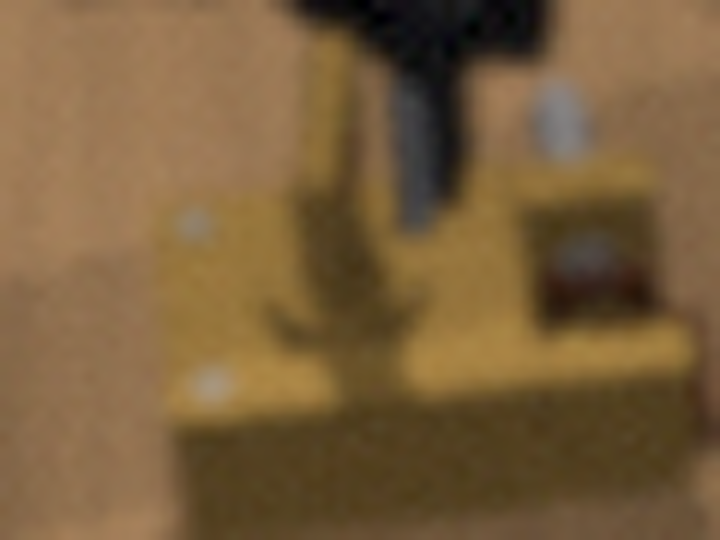

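View pics/f9.png

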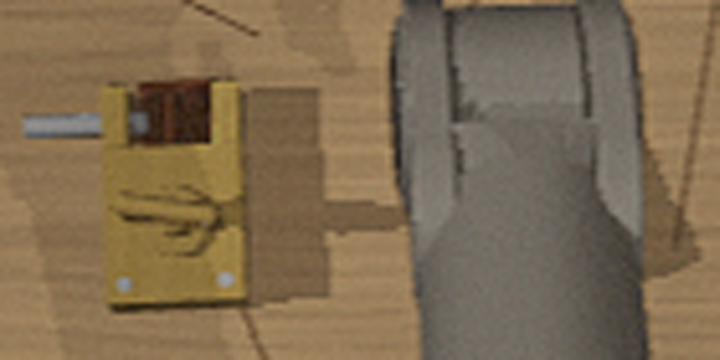

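View pics/top9.png

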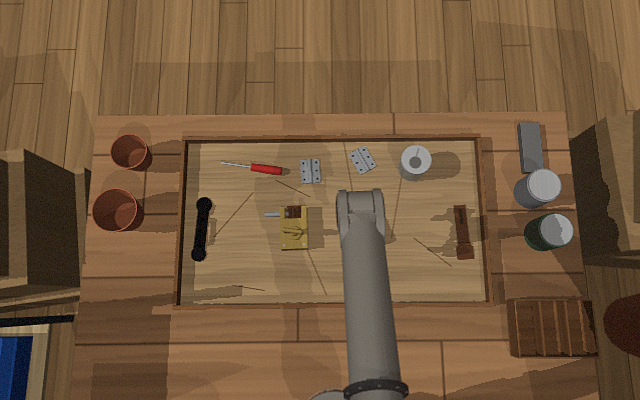

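```bash
python3 -c "
from cell import bot
print(bot.job_done())"
```

```text
the job is handed in; nothing more can be done
None
```

The padlock is unlocked. The key is standing fully home in it, the gripper has let go and backed clear, and the job is handed in at about 20.7 s of the 54 s allowed.

- **Insertion:** The key dropped straight into the slot at my first angle, about −15°, chosen from the camera picture. No to-and-fro search was needed, so I did not do one. The collar met the lock's face at the expected height, with about 8 N of pressing force. On the way down there was a small sideways load (under 3 N), which a shift of about 1 mm relieved.
- **Turning:** I turned it clockwise about 90°, including the blade's play in the slot, until it hit a hard stop at about 1.2 N m. In two pictures 4° apart the bar no longer moved. I then eased back about 6°, within the play, before letting go.
- **Last checks:** The top picture shows the bar sticking about 45 mm out of the +y ear and out of the staple. The key stands with its collar on the lock. The other things in the drawer look where they were at the start. The tool force reads about zero, and the robot touches nothing.

No check failed or disagreed, but the barrel's turn itself is not read out, so "fully turned" rests on the hard stop and how far the bar sticks out.

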